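Push the ledgers home and shut the rack

TASK

Two of the five ledgers in the green rack stick out. With the fingertips, push them in until all five ledgers are fully home against the back of the rack, and only then push both of its doors fully shut. Nothing is to be picked up, no ledger lifted or pulled out, and leave everything else on the desk where it is.

Things in the scene. Friction and masses are not known exactly. Their poses are not given: they have to be found in the camera images.
- rack: fixed open-topped ledger rack, green steel, 170 deep, 224 wide, 115 high, two doors in front. Origin: on the table under its middle; x to the back (away from the robot), y left, z up. Five slots 40 wide at y = -84, -42, 0, 42, 84; floor 6 high; ledger tops 141 high. Side walls' front ends at x = -90, dividers' at -70, back plate's face at +75, shut doors' inner faces at -100
- ledger1_spine (a point): middle of the flat red spine of a bound ledger, 100 mm above its underside; x points from spine to fore-edge, z up. Five ledgers alike, grey cloth, 170 long x 34 thick x 135 tall, 0.3 to 0.6 kg, loose, upright in the rack's slots (which in which varies). This one starts sticking out by about 42 mm. Fully home (against the back plate) this point is at rack x = -95 mm. Slides with a few newtons
- ledger2_spine (a point): middle of the flat red spine of a bound ledger, 100 mm above its underside; x points from spine to fore-edge, z up. Five ledgers alike, grey cloth, 170 long x 34 thick x 135 tall, 0.3 to 0.6 kg, loose, upright in the rack's slots (which in which varies). This one starts home. Fully home (against the back plate) this point is at rack x = -95 mm. Slides with a few newtons
- ledger3_spine (a point): middle of the flat red spine of a bound ledger, 100 mm above its underside; x points from spine to fore-edge, z up. Five ledgers alike, grey cloth, 170 long x 34 thick x 135 tall, 0.3 to 0.6 kg, loose, upright in the rack's slots (which in which varies). This one starts home. Fully home (against the back plate) this point is at rack x = -95 mm. Slides with a few newtons
- ledger4_spine (a point): middle of the flat red spine of a bound ledger, 100 mm above its underside; x points from spine to fore-edge, z up. Five ledgers alike, grey cloth, 170 long x 34 thick x 135 tall, 0.3 to 0.6 kg, loose, upright in the rack's slots (which in which varies). This one starts sticking out by about 64 mm. Fully home (against the back plate) this point is at rack x = -95 mm. Slides with a few newtons
- ledger5_spine (a point): middle of the flat red spine of a bound ledger, 100 mm above its underside; x points from spine to fore-edge, z up. Five ledgers alike, grey cloth, 170 long x 34 thick x 135 tall, 0.3 to 0.6 kg, loose, upright in the rack's slots (which in which varies). This one starts home. Fully home (against the back plate) this point is at rack x = -95 mm. Slides with a few newtons
- door_left (a joint): left door (+y side), angle about its upright hinge, rad: 0 = fully shut (a stop), grows as it swings out to rack -x, to 2.2; starts at 1.45 to 1.95. Flat green leaf 6 thick, 116 wide from hinge to free edge, from 4 to 116 above the table; stiff hinge (0.06 N m) that stays where left. Shut by pushing its outer face
- door_left_hinge (a point): on the left door's hinge axis, 90 above the table, at rack x = -103, y = +118, in the leaf's middle plane; turns with the leaf: its -y axis points along the leaf to the free edge, its -x axis out of the leaf's outer face
- door_left_edge (a point): on the left door's outer face at the free edge, 116 from the hinge, 90 above the table; axes as the hinge point. A small steel knob (16 across, standing 16 off the face) sits 104 from the hinge, 35 above the table; over 50 mm height the face is clear
- door_right (a joint): right door (-y side), angle about its upright hinge, rad: 0 = fully shut (a stop), grows as it swings out to rack -x, to 2.2; starts at 1.45 to 1.95. Flat green leaf 6 thick, 116 wide from hinge to free edge, from 4 to 116 above the table; stiff hinge (0.06 N m) that stays where left. Shut by pushing its outer face
- door_right_hinge (a point): on the right door's hinge axis, 90 above the table, at rack x = -103, y = -118, in the leaf's middle plane; turns with the leaf: its +y axis points along the leaf to the free edge, its -x axis out of the leaf's outer face
- door_right_edge (a point): on the right door's outer face at the free edge, 116 from the hinge, 90 above the table; axes as the hinge point. A small steel knob (16 across, standing 16 off the face) sits 104 from the hinge, 35 above the table; over 50 mm height the face is clear
- stamp: bystander: wooden-handled rubber stamp standing upright, 30 x 55 x 85 high; origin centre of underside
- glue: bystander: jar of glue, 48 across, 90 high; origin centre of underside
- mug: bystander: white mug, 80 across without its handle, 90 high; origin centre of underside
- inkpad: bystander: flat ink pad tin, 75 x 110 x 18 high, in front of the rack; origin centre of underside
- stapler: bystander: black stapler, 130 x 34 x 55 high; origin centre of underside
- eraser: bystander: white eraser, 45 x 22 x 14 high; origin centre of underside
There are look-alikes about, which are no part of the job. Leave any blue look-alike of the part that bears ledger2_spine alone.

How it is judged:
By the outcome, as a careful person would: the job done as asked, in the order asked, and still so for the second after the job is handed in, with the robot touching nothing.
It also fails if it takes over 64 s, if anything falls off the work surface, if the arm or the gripper's body presses on something with over 40 N, if the wrist force passes 120 N, or if a joint passes its speed limit or range.

ROBOT

A 7-joint arm with a two-finger parallel gripper is mounted at the origin on the work surface. World frame = base frame: x ahead of the robot, y to its left, z up, the work surface at z = 0. Lengths are in m, angles in rad, forces in N, time in s.
With the tool pointing down it reaches from about 0.4 to 0.85 m from the base axis. Payload 10.4 kg.
Tool frame: the origin (TCP) lies at the very end of the fingers, on their centre line; the grasp point (between the pads) lies 19 mm behind it; z points along the fingers, y is the direction in which the jaws open and shut (so a half turn about z gives the same grasp; the last joint's range is limited). The gripper opens to 87 mm and grips with 3 to 60 N. Pads are 19 mm wide; open, the fingers measure 117 mm over their backs; the gripper's body (75 mm by 190 mm) begins 51 mm behind the grasp point.
Start: joints at [-1.132, 0.332, -0.065, 1.46, 0.022, 1.35, -0.088], TCP at [0.278, 0.56, 0.223] pointing down, gripper open.
Joint ranges: [-2.6, 2.6], [-0.5, 2.12], [-1.47, 1.34], [0.16, 2.42], [-1.27, 4.41], [0.06, 2.06], [-2.6, 2.6]. Speed limits (rad/s): [2.22, 2.22, 2.79, 2.79, 3.14, 3.14, 3.14].

INTERFACE

Orientations are given as a unit quaternion [x, y, z, w].
In Python, from bench import r gives the robot as it stands.
- The arm moves only by the shell command python3 -m crank 'ROWS' [FORCE]. ROWS is JSON, a list of rows, each a list of 3 entries, a list of its own where there are three numbers: the opening, from -1 (shut) to 1 (fully open), so that 0 is half open, then the shift along the tool's x, y, z in mm, then the turn about the tool's z in degrees. A call has 1 to 12 rows; each row is the pose to reach, as a shift and turn from the pose commanded when the call began, along the tool's axes at that moment; what a row does not reach only later rows make up. A row lasts 1/12 s, in which the tool goes at most 41.7 mm and 7.16 degrees, less where a joint would pass 70% of its speed; a pose out of reach is approached as far as the arm can. A call with a gripper value outside its range is refused whole. The fingers move at their own pace and stop on an object; FORCE is the grip in N (left out, the last holds). Time passes only in rows, so rows that repeat a pose let the fingers close. It gives the time, the measured TCP pose, the force and the opening at its end, in the units of the state.
- r.read_state(): the state, without advancing time (a new reading comes with each control period).
- r.camera(name): name is "scene" or "top" or "wrist"; returns a dict with "pixels" (420x560x3 uint8, red, green, blue), "fov_y" (degrees; the focal length in pixels is half the picture's height over the tangent of half this angle, whatever the lens; pixels are square), "cx", "cy" (the principal point, pixels), "cam_to_world" (4x4, takes a point from camera to world coordinates). Camera axes: x right, y down, z forward; pixel columns grow to the right and rows downward; lengths in m; the calibration is good to about 2 mm. The wrist camera is an equidistant fisheye: a pixel r from the principal point sees the ray r / f radians off the axis. A picture is of the moment at which its call begins. There is no depth.
- r.close_job(): hands the job in, once; it reports no verdict.
The state is a dict: "time": time; "joint_positions": joint angles; "joint_vel": joint speeds; "joint_torque": joint torques, N m; "ee_pos": TCP position; "eef_rot": TCP orientation; "ft_force": force on the tool from outside, world axes, zero at the start; "torque": the same for the moment, N m; "width": finger opening in m.
Only numpy, scipy, OpenCV 4.12 (cv2) and the standard library are available. Lean on these libraries where they do the work, as an engineer would, in place of code of your own. Each camera call takes 0.05 s, during which the arm holds its last target.

## Working session

There is one attempt and no reset: what is moved stays moved. The work goes in short steps, Python scripts to look and compute and a shell command to move; the robot and the scene stay as the last step left them, time stands still between calls to the robot, and variables do not carry over. Pictures are saved under pics/ and viewed, and the job is handed in when it is done.

```bash
ls; mkdir -p pics; python3 - <<'E'
from bench import r
import cv2,numpy as np
s=r.read_state();print({k:np.round(v,3).tolist() for k,v in s.items()})
for n in ["scene","top","wrist"]:
    c=r.camera(n);cv2.imwrite(f"pics/{n}0.png",c["pixels"][:,:,::-1]);print(n,c["fov_y"],c["cx"],c["cy"],np.round(c["cam_to_world"],4).tolist())
E
```

```text
pics
{'time': 0.0, 'joint_positions': [-1.132, 0.333, -0.065, 1.461, 0.022, 1.35, -0.089], 'joint_vel': [0.0, 0.001, 0.001, 0.001, -0.002, -0.001, -0.002], 'joint_torque': [-0.001, -62.325, 0.024, -38.989, -0.062, 0.04, 0.0], 'ee_pos': [0.278, 0.559, 0.222], 'eef_rot': [0.229, 0.973, -0.001, -0.0], 'ft_force': [0.195, -0.385, -0.677], 'torque': [0.007, -0.037, -0.033], 'width': 0.087}
scene 51.03565710725721 286.48012334424044 215.8955272281731 [[0.5883, 0.4574, -0.6669, 1.2425], [0.8086, -0.3225, 0.4921, -0.5004], [0.01, -0.8287, -0.5596, 0.686], [0.0, 0.0, 0.0, 1.0]]
top 48.64092118935168 288.5442617192227 211.6665825680675 [[-0.0036, -0.9909, 0.1349, 0.395], [-0.9995, 0.0078, 0.0303, -0.0125], [-0.0311, -0.1347, -0.9904, 1.0035], [0.0, 0.0, 0.0, 1.0]]
wrist 65.70646984690485 283.51941581530895 209.96077539729876 [[0.4448, 0.8575, 0.2586, 0.2075], [0.8956, -0.4256, -0.1293, 0.5937], [-0.0008, 0.2892, -0.9573, 0.3843], [0.0, 0.0, 0.0, 1.0]]
```

View pics/scene0.png

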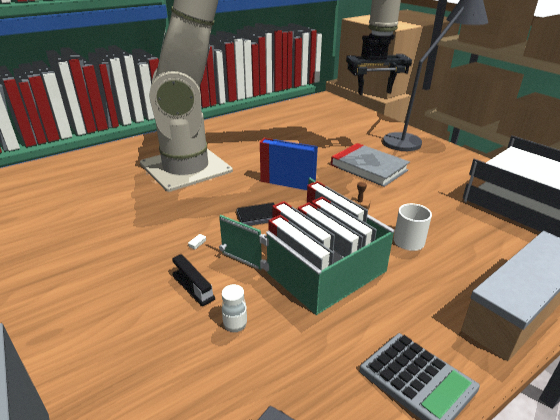

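View pics/top0.png

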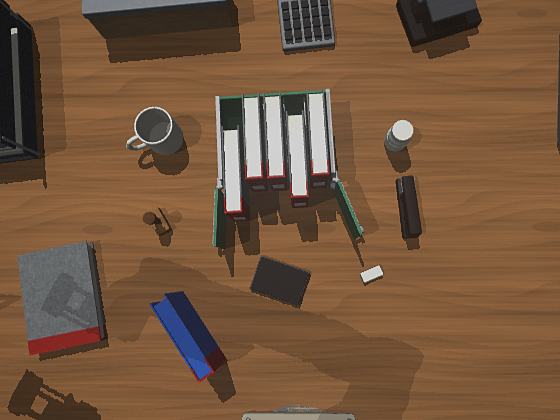

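View pics/wrist0.png

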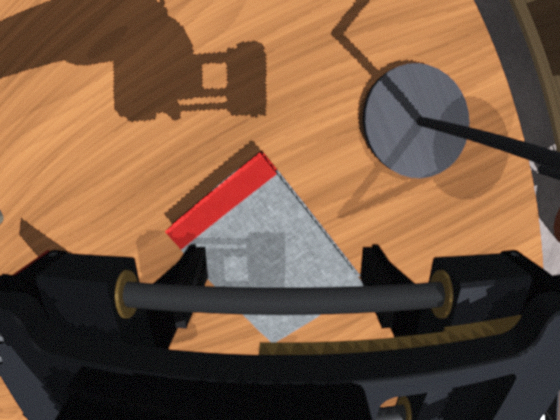

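The top view shows the green rack at (275,140). Ledgers stick out in the leftmost slot (spine at 233,212) and in the 4th slot (spine at 300,202). The look-alikes are the blue ledger at (190,335) and the grey ledger lying flat at (60,300), neither in the rack. The inkpad lies in front of the rack at (280,281), between the doors and the robot.

```bash
cat > h.py <<'E'
import numpy as np,cv2
from bench import r
def ray(c,u,v):
    M=c["cam_to_world"];f=210/np.tan(np.radians(c["fov_y"]/2))
    d=M[:3,:3]@np.array([(u-c["cx"])/f,(v-c["cy"])/f,1.]);return M[:3,3],d
def plane(c,u,v,z):
    o,d=ray(c,u,v);return (o+d*(z-o[2])/d[2])[:2]
def proj(c,p):
    M=c["cam_to_world"];f=210/np.tan(np.radians(c["fov_y"]/2))
    q=M[:3,:3].T@(np.array(p)-M[:3,3]);return q[:2]/q[2]*f+[c["cx"],c["cy"]]
E
python3 - <<'E'
from h import *
c=r.camera("top");p=c["pixels"][:,:,::-1]
k=p[80:305,195:395];cv2.imwrite("pics/crop1.png",cv2.resize(k,None,fx=2.66,fy=2.66,interpolation=cv2.INTER_CUBIC))
E
```

```text
(no output)
```

View pics/crop1.png

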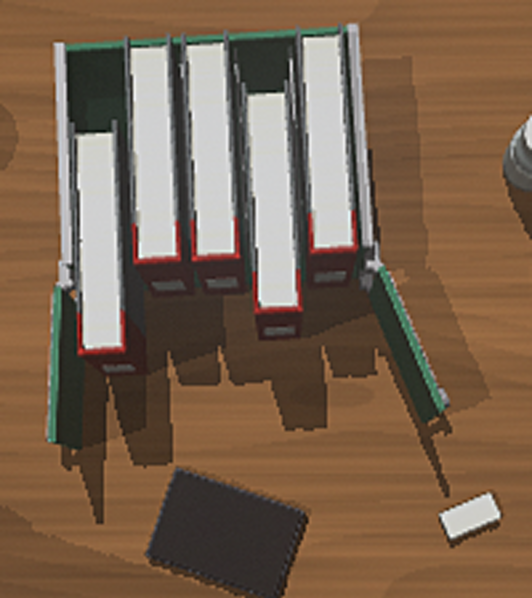

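```bash
python3 - <<'E'
from h import *
c=r.camera("top")
g=lambda x,y,z: plane(c,195+(x+.5)/2.66-.5,80+(y+.5)/2.66-.5,z)
sp=[g(x,y,.141) for x,y in [(103,352),(158,261),(217,258),(278,308),(333,250)]]
bk=[g(x,y,.141) for x,y in [(95,133),(151,45),(206,42),(266,94),(323,37)]]
print(np.round(sp,4),np.round(bk,4))
for i in range(5): d=bk[i]-sp[i];print(np.linalg.norm(d),np.degrees(np.arctan2(d[1],d[0])))
bl,br,fl,fr=[g(x,y,.115) for x,y in [(59,44),(354,26),(67,262),(370,245)]]
print("corners",bl,br,fl,fr)
dy=bl-br;print(np.linalg.norm(dy),np.degrees(np.arctan2(-dy[0],dy[1])))
th=np.radians((np.degrees(np.arctan2(-dy[0],dy[1]))+np.mean([np.degrees(np.arctan2(*(bk[i]-sp[i])[::-1])) for i in (1,2,4)]))/2)
ex=np.array([np.cos(th),np.sin(th)]);ey=np.array([-ex[1],ex[0]])
# home ledgers spine at x=-95
o=np.mean([sp[1]-(-.095)*ex-.042*ey, sp[2]+.095*ex, sp[4]+.095*ex+.084*ey],axis=0)
print("yaw",np.degrees(th),"o",o, "corner mid",(bl+br)/2-.08*ex)
for p in sp: print("spine rack",(p-o)@ex,(p-o)@ey)
for n,p in dict(LE=g(50,442,.116),LE2=g(76,440,.116),RE=g(433,415,.116),RE2=g(446,402,.116),Lh=g(63,288,.116),Rh=g(378,266,.116)).items(): print(n,p,(p-o)@ex,(p-o)@ey)
for n,q in dict(ink=[(178,468),(307,518),(275,595),(147,557)]).items():
  for a,b in q: p=g(a,b,.018);print(n,(p-o)@ex,(p-o)@ey)
for a,b in [(440,515),(490,492),(501,520),(450,545)]: p=g(a,b,.014);print("er",(p-o)@ex,(p-o)@ey)
st=g(0,0,0)
for n,u,v,z in [("stamp",150,217,.085),("mug",154,120,.09),("glue",402,130,.09),("staplertop",405,180,.05),("stapler",410,235,.05),("blue",165,300,.135),("blue2",205,378,.135)]:
  p=plane(c,u,v,z);print(n,p,(p-o)@ex,(p-o)@ey)
E
```

```text
[[ 0.5126  0.1177]
 [ 0.5778  0.0791]
 [ 0.5795  0.037 ]
 [ 0.543  -0.0062]
 [ 0.5845 -0.0456]] [[ 0.6728  0.1255]
 [ 0.7388  0.0853]
 [ 0.7405  0.045 ]
 [ 0.7004  0.0014]
 [ 0.7429 -0.0403]]
0.160435982291564 2.7937301463244535
0.16113860062055663 2.1930544019568807
0.16111645677918676 2.8596201384145714
0.1575347121739513 2.7809691675281196
0.15848593524506002 1.9038492704445054
corners [0.75108085 0.15792934] [ 0.76164172 -0.06448952] [0.58323848 0.14910247] [ 0.59366606 -0.07366734]
0.22266944394088364 2.718470404474504
yaw 2.518655837373245 o [0.67490599 0.04168218] corner mid [0.67643856 0.04320434]
spine rack -0.15881527639645981 0.08309787709676916
spine rack -0.09537150505630952 0.04168970926534543
spine rack -0.09547446296075293 -0.0004859487475772006
spine rack -0.13384746944832382 -0.042046831382700885
spine rack -0.09415403198293766 -0.08320376051776823
LE [0.45077373 0.15907409] -0.21875698989921666 0.12712792476507528
LE2 [0.4521109  0.14024787] -0.21824842244846526 0.10826113256975466
RE [ 0.46858545 -0.11655015] -0.2130746972207239 -0.14901278498004122
RE2 [ 0.477872
[... 360 characters left out ...]
07122394185875147
er -0.28444845737911384 -0.16149885453950505
er -0.26832335302357696 -0.20207683579110913
er -0.2906311838497154 -0.20907932175679272
er -0.30819251420019106 -0.16773457557953272
stamp [0.51143306 0.29453521] -0.15220346000380744 0.25979253295150045
mug [0.71204232 0.29199174] 0.04810023089945097 0.24843580948403293
glue [ 0.68390297 -0.21410383] -0.0022521425661646364 -0.2559342779249034
staplertop [ 0.58925932 -0.22522192] -0.0972929436763566 -0.2628825460641525
stapler [ 0.47483662 -0.23110564] -0.2118636714650887 -0.26373231141487546
blue [0.34971913 0.24398798] -0.3159824489202173 0.21640059843349138
blue2 [0.21073252 0.16646655] -0.4582414537157819 0.14506177538820297
```

Rack origin is about (0.675, 0.042) with yaw 2.5°. Ledger4 is in slot y=+84 (spine at rack x -159) and ledger1 in slot y=-42 (-134). The spines are red on grey ledgers in the green rack, and the crop above confirms this. First I close the fingers, line up the tool and approach high.

```bash
python3 -m crank '[[-1,[-10,-8,0],-3],[-1,[-30,-24,0],-9],[-1,[-60,-48,0],-15],[-1,[-92,-73,0],-21],[-1,[-124,-99,0],-26],[-1,[-156,-125,0],-29],[-1,[-188,-151,0],-29],[-1,[-220,-177,0],-29],[-1,[-250,-201,0],-29],[-1,[-275,-221,0],-29],[-1,[-290,-233,0],-29],[-1,[-300,-241,0],-29]]'
cat >> h.py <<'E'
th=np.radians(2.5);EX=np.array([np.cos(th),np.sin(th)]);EY=np.array([-EX[1],EX[0]]);O=np.array([.675,.042])
def where():
    from scipy.spatial.transform import Rotation as R
    s=r.read_state();p=np.array(s["ee_pos"]);m=R.from_quat(s["eef_rot"]).as_matrix()
    print("t",round(s["time"],2),"rack mm",np.round([(p[:2]-O)@EX*1e3,(p[:2]-O)@EY*1e3,p[2]*1e3],1),"toolx deg",round(np.degrees(np.arctan2(m[1,0],m[0,0]))%360,2),"tilt",np.round(m[:,2],3),"F",np.round(s["ft_force"],1),"w",round(s["width"],3),"F rack",np.round([np.dot(s["ft_force"][:2],EX),np.dot(s["ft_force"][:2],EY)],1))
E
python3 -c "from h import *;where()"
```

```text
time: 1.25
ee_pos: [0.4408, 0.2073, 0.2227]
eef_rot: [-0.02, 1.0, -0.0, 0.0]
ft_force: [-0.4, 0.7, 0.1]
width: 0.0153
t 1.25 rack mm [-226.8  175.3  222.7] toolx deg 182.34 tilt [ 0.  0. -1.] F [-0.4  0.7  0.1] w 0.015 F rack [-0.4  0.7]
```

```bash
python3 -m crank '[[-1,[-8,-25,0],0],[-1,[-22,-62,0],0],[-1,[-30,-84,0],0],[-1,[-32,-92,8],0],[-1,[-32,-92,35],0],[-1,[-32,-92,70],0],[-1,[-32,-92,102],0],[-1,[-32,-92,124],0],[-1,[-32,-92,132],0],[-1,[-32,-92,132],0]]'
python3 - <<'E'
from h import *
where()
for n in ["top","wrist"]:
    c=r.camera(n);p=c["pixels"][:,:,::-1]
    if n=="top":p=cv2.resize(p[80:305,195:395],None,fx=2.66,fy=2.66)
    cv2.imwrite(f"pics/{n}1.png",p)
E
```

```text
time: 2.08
ee_pos: [0.4743, 0.1196, 0.0888]
eef_rot: [-0.022, 1.0, -0.001, -0.002]
ft_force: [0.6, 0.3, -0.0]
width: 0.0001
t 2.08 rack mm [-197.1   86.3   88.8] toolx deg 182.57 tilt [-0.003 -0.001 -1.   ] F [ 0.6  0.3 -0. ] w 0.0 F rack [0.6 0.3]
```

View pics/top1.png

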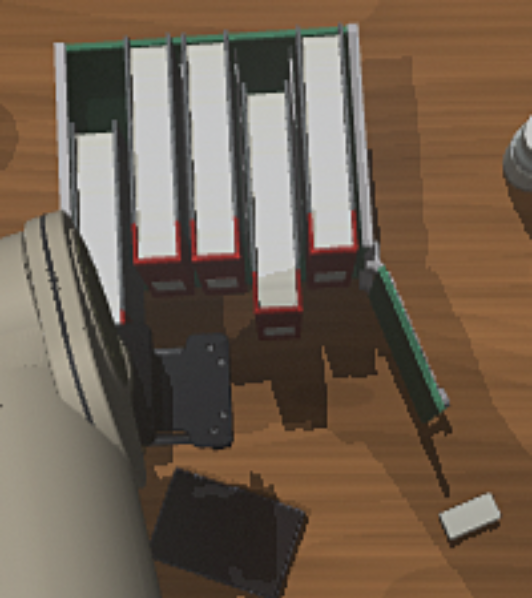

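View pics/wrist1.png

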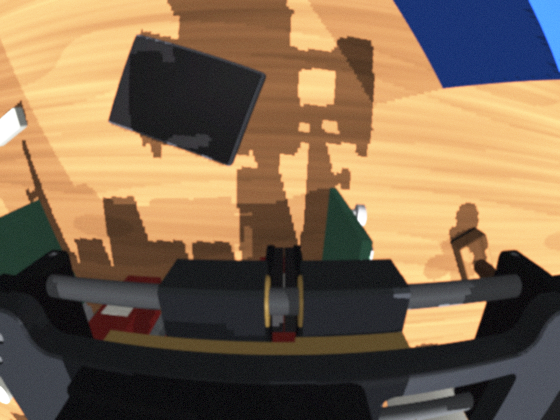

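Fingers are clear in front of ledger4's spine, with the door beside them. Pushing now.

```bash
python3 -m crank '[[-1,[-8,-2,0],0],[-1,[-16,-2,0],0],[-1,[-24,-2,0],0],[-1,[-32,-2,0],0],[-1,[-40,-2,0],0],[-1,[-48,-2,0],0],[-1,[-56,-2,0],0],[-1,[-64,-2,0],0],[-1,[-70,-2,0],0],[-1,[-75,-2,0],0],[-1,[-78,-2,0],0]]'
python3 -c "from h import *;where()"
```

```text
time: 3.1
ee_pos: [0.5543, 0.1211, 0.0904]
eef_rot: [-0.022, 1.0, -0.0, -0.0]
ft_force: [-3.6, -1.2, 2.7]
width: 0.0004
t 3.1 rack mm [-117.1   84.3   90.4] toolx deg 182.54 tilt [-0. -0. -1.] F [-3.6 -1.2  2.7] w 0.0 F rack [-3.6 -1. ]
```

```bash
python3 -m crank '[[-1,[-3,0,0],0],[-1,[-6,0,0],0],[-1,[-8,0,0],0],[-1,[-10,0,0],0],[-1,[-11,0,0],0],[-1,[-12,0,0],0]]'
python3 -c "from h import *;where()"; python3 -m crank '[[-1,[-1,0,0],0],[-1,[-2,0,0],0],[-1,[-2,0,0],0]]'
python3 -c "from h import *;where()"
```

```text
time: 3.6
ee_pos: [0.5648, 0.1216, 0.0904]
eef_rot: [-0.022, 1.0, -0.0, -0.001]
ft_force: [-12.4, -1.7, 7.1]
width: 0.0002
t 3.6 rack mm [-106.6   84.3   90.4] toolx deg 182.54 tilt [-0.002 -0.    -1.   ] F [-12.4  -1.7   7.1] w 0.0 F rack [-12.5  -1.1]
time: 3.85
ee_pos: [0.5647, 0.1216, 0.0904]
eef_rot: [-0.022, 1.0, -0.0, -0.003]
ft_force: [-19.7, -1.6, 14.1]
width: 0.0003
t 3.85 rack mm [-106.7   84.4   90.4] toolx deg 182.56 tilt [-0.007 -0.    -1.   ] F [-19.7  -1.6  14.1] w 0.0 F rack [-19.8  -0.8]
```

Contact is firm at x=-106.7, so ledger4 is home. Next I back off and go over to ledger1 (y=-42).

```bash
python3 -m crank '[[-1,[6,0,0],0],[-1,[22,0,0],0],[-1,[46,0,0],0],[-1,[68,-6,0],0],[-1,[79,-28,0],0],[-1,[80,-60,0],0],[-1,[80,-92,0],0],[-1,[80,-114,0],0],[-1,[80,-124,0],0],[-1,[80,-127,0],0],[-1,[80,-127,0],0]]'
python3 - <<'E'
from h import *
where()
c=r.camera("top");p=c["pixels"][:,:,::-1]
p=cv2.resize(p[80:305,195:395],None,fx=2.66,fy=2.66)
cv2.imwrite(f"pics/top2.png",p)
E
```

```text
time: 4.77
ee_pos: [0.4937, -0.0085, 0.0907]
eef_rot: [-0.022, 1.0, 0.0, 0.0]
ft_force: [0.3, 0.0, 0.7]
width: 0.0003
t 4.77 rack mm [-183.3  -42.5   90.7] toolx deg 182.5 tilt [ 0.001  0.    -1.   ] F [0.3 0.  0.7] w 0.0 F rack [0.3 0. ]
```

View pics/top2.png

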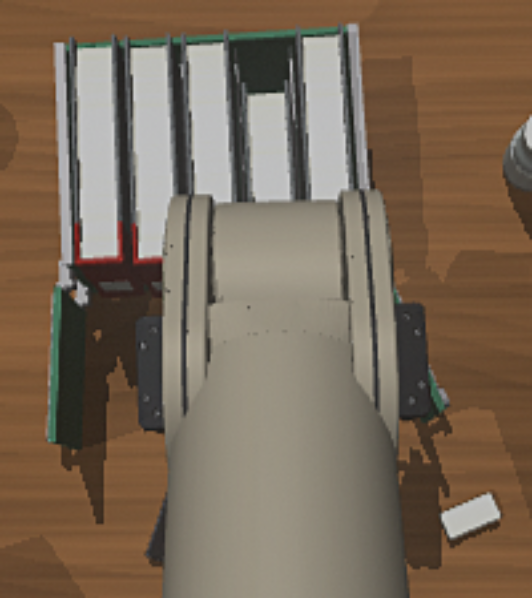

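The leftmost ledger's spine edge at (100,262) is now level with its neighbour. I push ledger1 the same way.

```bash
python3 -m crank '[[-1,[-8,0,0],0],[-1,[-18,0,0],0],[-1,[-28,0,0],0],[-1,[-36,0,0],0],[-1,[-44,0,0],0],[-1,[-52,0,0],0],[-1,[-60,0,0],0],[-1,[-66,0,0],0],[-1,[-71,0,0],0],[-1,[-75,0,0],0],[-1,[-77,0,0],0],[-1,[-78,0,0],0]]'
python3 -c "from h import *;where()"; python3 -m crank '[[-1,[-1,0,0],0],[-1,[-2,0,0],0],[-1,[-2,0,0],0]]'
python3 -c "from h import *;where()"
```

```text
time: 5.82
ee_pos: [0.5715, -0.0053, 0.0904]
eef_rot: [-0.022, 1.0, 0.0, -0.0]
ft_force: [-2.0, -0.4, 0.3]
width: 0.0006
t 5.82 rack mm [-105.5  -42.7   90.4] toolx deg 182.54 tilt [-0.  0. -1.] F [-2.  -0.4  0.3] w 0.001 F rack [-2.  -0.3]
time: 6.07
ee_pos: [0.5714, -0.0053, 0.0903]
eef_rot: [-0.022, 1.0, 0.0, -0.002]
ft_force: [-11.4, -0.9, 6.8]
width: 0.0005
t 6.07 rack mm [-105.6  -42.8   90.3] toolx deg 182.52 tilt [-0.004  0.    -1.   ] F [-11.4  -0.9   6.8] w 0.0 F rack [-11.4  -0.4]
```

Both pushed ledgers have hit the back plate. I retract, lift, pass over the right door to its outer side, and check all five spines on the way.

```bash
python3 -m crank '[[-1,[6,0,0],0],[-1,[22,0,0],0],[-1,[46,0,0],0],[-1,[68,0,-6],0],[-1,[82,0,-28],0],[-1,[85,0,-56],0],[-1,[85,-4,-70],0],[-1,[85,-24,-70],0],[-1,[85,-58,-70],0],[-1,[85,-95,-70],0],[-1,[85,-130,-70],0],[-1,[85,-155,-70],0]]'
python3 - <<'E'
from h import *
where()
c=r.camera("top");p=c["pixels"][:,:,::-1]
cv2.imwrite(f"pics/top3.png",cv2.resize(p[80:305,195:395],None,fx=2.66,fy=2.66))
c=r.camera("scene");cv2.imwrite("pics/scene3.png",cv2.resize(c["pixels"][150:320,180:420,::-1],None,fx=3,fy=3))
E
```

```text
time: 7.07
ee_pos: [0.4951, -0.1672, 0.1612]
eef_rot: [-0.021, 1.0, -0.0, 0.001]
ft_force: [-0.8, -0.4, -0.3]
width: 0.0009
t 7.07 rack mm [-188.8 -201.1  161.2] toolx deg 182.42 tilt [ 0.002 -0.001 -1.   ] F [-0.8 -0.4 -0.3] w 0.001 F rack [-0.8 -0.3]
```

View pics/top3.png

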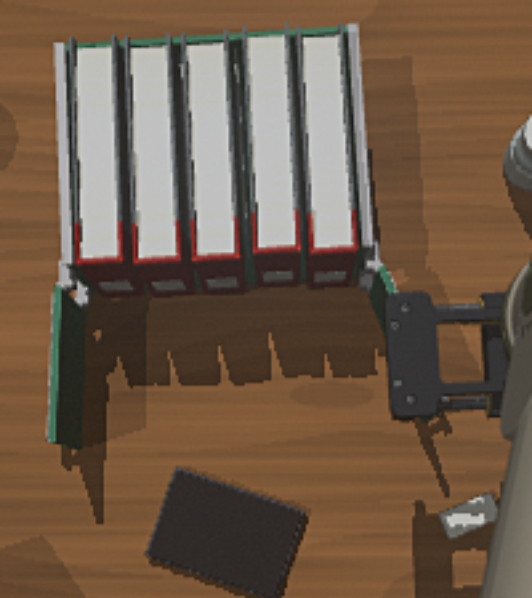

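View pics/scene3.png

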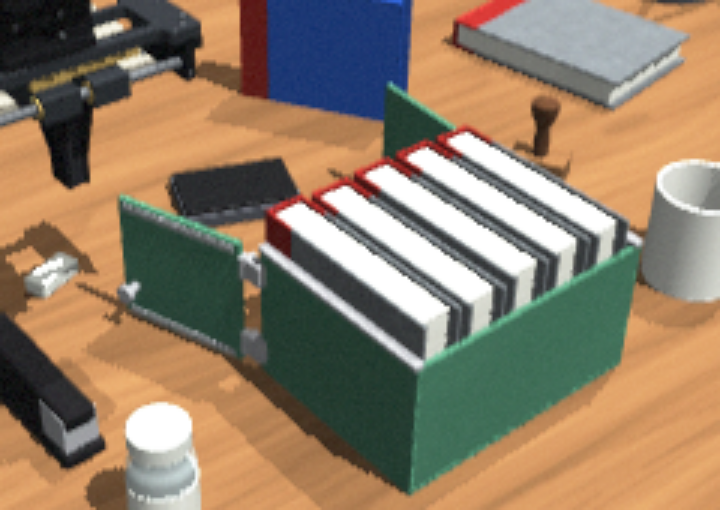

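All five spine edges lie on one line in the top crop, from (100,262) to (332,248), and both doors still stand open. Computing the arcs for the doors.

```bash
python3 - <<'E'
from h import *
def arc(a,rr=95,hx=11,hy=15,gap=0):
    n=np.array([-np.cos(a),-np.sin(a)]);l=np.array([-np.sin(a),np.cos(a)])
    d=3+hx*abs(np.cos(a))+hy*abs(np.sin(a))+gap
    return np.array([-103,-118])+rr*l+d*n
for a in [1.9,1.7,1.5,1.3,1.1,.9,.7,.5,.35,.2,.1,0]:
    p=arc(a);print(a,p.round(),"tool shift from (-190,-200):",(190*-1-p[0]).round(),(p[1]+200).round())
E
python3 -m crank '[[-1,[0,0,10],0],[-1,[0,0,30],0],[-1,[0,0,50],0],[-1,[0,0,64],0],[-1,[0,0,70],0],[-1,[0,0,70],0]]'
python3 -c "from h import *;where()"
```

```text
1.9 [-186. -168.] tool shift from (-190,-200): -4.0 32.0
1.7 [-195. -149.] tool shift from (-190,-200): 5.0 51.0
1.5 [-199. -130.] tool shift from (-190,-200): 9.0 70.0
1.3 [-200. -112.] tool shift from (-190,-200): 10.0 88.0
1.1 [-197.  -94.] tool shift from (-190,-200): 7.0 106.0
0.9 [-191.  -76.] tool shift from (-190,-200): 1.0 124.0
0.7 [-180.  -59.] tool shift from (-190,-200): -10.0 141.0
0.5 [-166.  -44.] tool shift from (-190,-200): -24.0 156.0
0.35 [-153.  -35.] tool shift from (-190,-200): -37.0 165.0
0.2 [-138.  -28.] tool shift from (-190,-200): -52.0 172.0
0.1 [-128.  -25.] tool shift from (-190,-200): -62.0 175.0
0 [-117.  -23.] tool shift from (-190,-200): -73.0 177.0
time: 7.67
ee_pos: [0.4945, -0.1623, 0.0889]
eef_rot: [-0.023, 1.0, 0.0, -0.001]
ft_force: [0.3, 0.2, 0.3]
width: 0.0007
t 7.67 rack mm [-189.3 -196.3   88.9] toolx deg 182.63 tilt [-0.002  0.001 -1.   ] F [0.3 0.2 0.3] w 0.001 F rack [0.3 0.2]
```

```bash
python3 -m crank '[[-1,[-2,12,0],0],[-1,[-3,22,0],0],[-1,[-3,30,0],0],[-1,[2,40,0],0],[-1,[6,50,0],0],[-1,[8,59,0],0],[-1,[9,68,0],0],[-1,[10,77,0],0],[-1,[10,86,0],0],[-1,[9,95,0],0],[-1,[7,104,0],0],[-1,[7,104,0],0]]'
python3 - <<'E'
from h import *
where()
c=r.camera("scene");cv2.imwrite("pics/scene4.png",cv2.resize(c["pixels"][150:320,180:420,::-1],None,fx=3,fy=3))
E
```

```text
time: 8.67
ee_pos: [0.484, -0.0578, 0.0904]
eef_rot: [-0.023, 1.0, 0.0, -0.0]
ft_force: [0.0, 0.7, -0.4]
width: 0.0005
t 8.67 rack mm [-195.1  -91.4   90.4] toolx deg 182.68 tilt [-0.     0.001 -1.   ] F [ 0.   0.7 -0.4] w 0.0 F rack [0.1 0.7]
```

View pics/scene4.png

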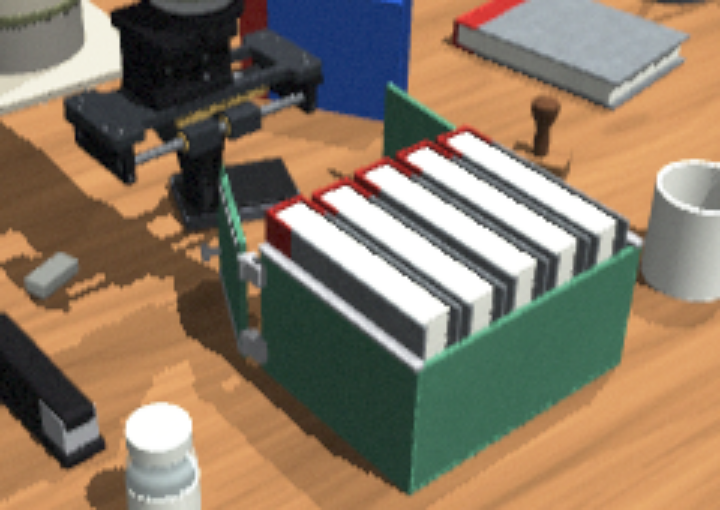

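The door is following the finger. Continuing the arc to shut.

```bash
python3 -m crank '[[-1,[-2,9,0],0],[-1,[-5,17,0],0],[-1,[-10,26,0],0],[-1,[-16,34,0],0],[-1,[-23,41,0],0],[-1,[-31,48,0],0],[-1,[-40,55,0],0],[-1,[-49,60,0],0],[-1,[-57,64,0],0],[-1,[-65,66,0],0],[-1,[-70,67,0],0],[-1,[-74,68,0],0]]'
python3 -c "from h import *;where()"; python3 -m crank '[[-1,[-2,0,0],0],[-1,[-4,0,0],0],[-1,[-5,0,0],0],[-1,[-6,0,0],0],[-1,[-6,0,0],0]]'
python3 -c "from h import *;where()"
```

```text
time: 9.72
ee_pos: [0.5552, 0.011, 0.0904]
eef_rot: [-0.022, 1.0, -0.0, -0.0]
ft_force: [-1.2, -0.6, 0.4]
width: 0.0005
t 9.72 rack mm [-121.   -25.7   90.4] toolx deg 182.54 tilt [-0. -0. -1.] F [-1.2 -0.6  0.4] w 0.001 F rack [-1.2 -0.5]
time: 10.13
ee_pos: [0.5598, 0.0111, 0.0905]
eef_rot: [-0.022, 1.0, 0.0, -0.001]
ft_force: [-4.4, -0.2, 2.1]
width: 0.0006
t 10.13 rack mm [-116.5  -25.9   90.5] toolx deg 182.53 tilt [-0.002  0.    -1.   ] F [-4.4 -0.2  2.1] w 0.001 F rack [-4.4 -0. ]
```

```bash
python3 -m crank '[[-1,[-1,0,0],0],[-1,[-2,0,0],0],[-1,[-2,0,0],0],[-1,[-2,0,0],0]]'
python3 -c "from h import *;where()"
```

```text
time: 10.47
ee_pos: [0.5598, 0.0111, 0.0904]
eef_rot: [-0.022, 1.0, 0.0, -0.003]
ft_force: [-15.1, -1.1, 10.5]
width: 0.0004
t 10.47 rack mm [-116.4  -25.8   90.4] toolx deg 182.52 tilt [-0.006  0.    -1.   ] F [-15.1  -1.1  10.5] w 0.0 F rack [-15.1  -0.4]
```

The right door is firm on its stop: x stayed at -116.4 while the force rose to 15 N. Next I go over to the outer side of the left door.

```bash
python3 -m crank '[[-1,[5,0,0],0],[-1,[22,0,0],0],[-1,[46,0,-6],0],[-1,[66,0,-28],0],[-1,[75,0,-56],0],[-1,[77,6,-70],0],[-1,[77,30,-70],0],[-1,[77,65,-70],0],[-1,[77,102,-70],0],[-1,[77,140,-70],0],[-1,[77,175,-70],0],[-1,[77,195,-70],0]]'
python3 -m crank '[[-1,[0,5,10],0],[-1,[0,5,30],0],[-1,[0,5,50],0],[-1,[0,5,64],0],[-1,[0,5,70],0],[-1,[0,5,70],0]]'
python3 - <<'E'
from h import *
where()
c=r.camera("top");p=c["pixels"][:,:,::-1]
cv2.imwrite(f"pics/top5.png",cv2.resize(p[80:305,145:395],None,fx=2.66,fy=2.66))
E
```

```text
time: 11.47
ee_pos: [0.4762, 0.2072, 0.1608]
eef_rot: [-0.024, 1.0, 0.001, 0.0]
ft_force: [-0.2, 0.1, -0.9]
width: 0.0004
time: 11.97
ee_pos: [0.4762, 0.2065, 0.0892]
eef_rot: [-0.022, 1.0, -0.001, -0.001]
ft_force: [-0.3, 0.5, -0.3]
width: 0.0001
t 11.97 rack mm [-191.5  173.1   89.2] toolx deg 182.49 tilt [-0.002 -0.001 -1.   ] F [-0.3  0.5 -0.3] w 0.0 F rack [-0.3  0.5]
```

View pics/top5.png

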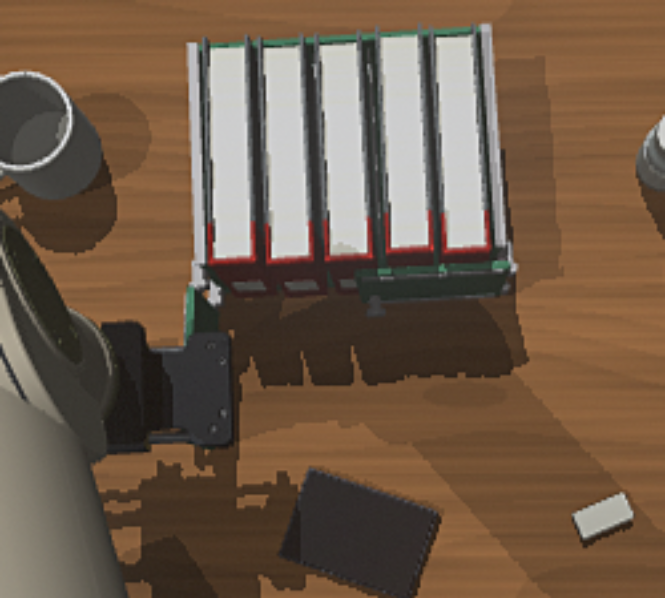

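The right door lies shut from (365,275) to (510,270), and the ledgers are unchanged. Now I sweep the left door.

```bash
python3 -m crank '[[-1,[2,-10,0],0],[-1,[5,-20,0],0],[-1,[6,-29,0],0],[-1,[7,-38,0],0],[-1,[8,-46,0],0],[-1,[9,-54,0],0],[-1,[9,-62,0],0],[-1,[8,-71,0],0],[-1,[6,-79,0],0],[-1,[3,-88,0],0],[-1,[0,-97,0],0]]'
python3 -c "from h import *;where()"
```

```text
time: 12.93
ee_pos: [0.4814, 0.1101, 0.0905]
eef_rot: [-0.022, 1.0, 0.0, -0.0]
ft_force: [-0.9, 1.0, 0.4]
width: 0.0002
t 12.93 rack mm [-190.4   76.4   90.5] toolx deg 182.55 tilt [-0.  0. -1.] F [-0.9  1.   0.4] w 0.0 F rack [-0.8  1. ]
```

```bash
python3 -m crank '[[-1,[-5,-9,0],0],[-1,[-10,-17,0],0],[-1,[-17,-25,0],0],[-1,[-24,-32,0],0],[-1,[-32,-38,0],0],[-1,[-41,-43,0],0],[-1,[-50,-47,0],0],[-1,[-58,-50,0],0],[-1,[-64,-51,0],0],[-1,[-69,-52,0],0],[-1,[-72,-52,0],0],[-1,[-73,-52,0],0]]'
python3 -c "from h import *;where()"; python3 -m crank '[[-1,[-2,0,0],0],[-1,[-3,0,0],0],[-1,[-4,0,0],0],[-1,[-4,0,0],0],[-1,[-4,0,0],0]]'
python3 -c "from h import *;where()"
```

```text
time: 13.93
ee_pos: [0.5567, 0.0622, 0.0904]
eef_rot: [-0.022, 1.0, -0.0, -0.0]
ft_force: [-0.5, 0.2, -0.2]
width: 0.0002
t 13.93 rack mm [-117.3   25.3   90.4] toolx deg 182.55 tilt [-0. -0. -1.] F [-0.5  0.2 -0.2] w 0.0 F rack [-0.5  0.2]
time: 14.35
ee_pos: [0.5572, 0.0622, 0.0902]
eef_rot: [-0.022, 1.0, -0.0, -0.003]
ft_force: [-15.8, -2.2, 11.0]
width: 0.0003
t 14.35 rack mm [-116.8   25.4   90.2] toolx deg 182.56 tilt [-0.007 -0.    -1.   ] F [-15.8  -2.2  11. ] w 0.0 F rack [-15.9  -1.6]
```

The left door is firm on its stop too. I back off, rise, move aside and check.

```bash
python3 -m crank '[[-1,[4,0,0],0],[-1,[16,0,0],0],[-1,[36,0,0],0],[-1,[60,0,-12],0],[-1,[76,0,-40],0],[-1,[80,0,-75],0],[-1,[80,20,-105],0],[-1,[80,55,-120],0],[-1,[80,95,-120],0],[-1,[80,135,-120],0],[-1,[80,160,-120],0],[-1,[80,170,-120],0]]'
python3 - <<'E'
from h import *
where()
c=r.camera("top");p=c["pixels"][:,:,::-1];np.save("c.npy",c,allow_pickle=True)
cv2.imwrite("pics/top6f.png",p)
cv2.imwrite(f"pics/top6.png",cv2.resize(p[80:305,195:395],None,fx=2.66,fy=2.66,interpolation=cv2.INTER_CUBIC))
c=r.camera("scene");cv2.imwrite("pics/scene6.png",c["pixels"][:,:,::-1])
E
```

```text
time: 15.35
ee_pos: [0.4715, 0.2335, 0.2106]
eef_rot: [-0.025, 1.0, 0.001, 0.0]
ft_force: [0.1, 0.4, -0.6]
width: 0.0005
t 15.35 rack mm [-194.9  200.2  210.6] toolx deg 182.87 tilt [ 0.     0.002 -1.   ] F [ 0.1  0.4 -0.6] w 0.001 F rack [0.1 0.4]
```

View pics/top6.png

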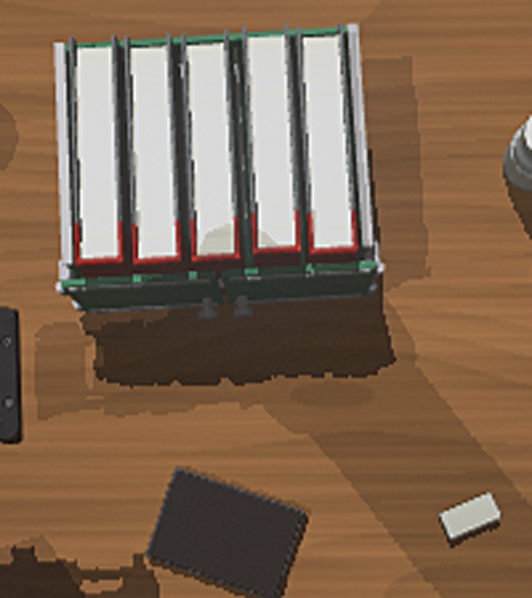

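View pics/top6f.png

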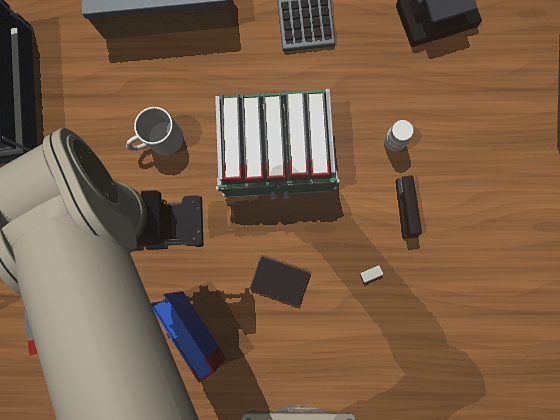

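View pics/scene6.png

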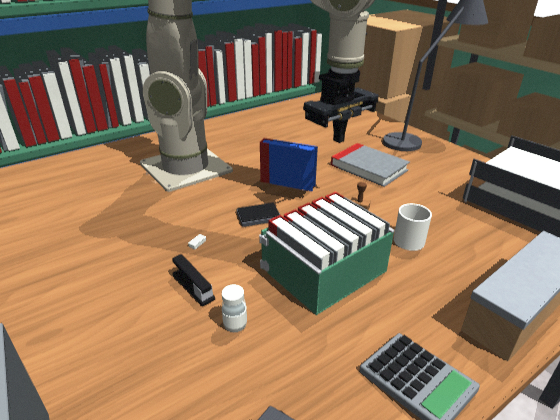

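Both doors lie flush, with the seam at (220,285) in the crop, and everything else is where it was: inkpad (280,281), eraser (371,274), stapler, mug, glue and blue ledger. One numeric check of the spines, then I hand in.

```bash
python3 - <<'E'
from h import *
c=r.camera("top");p=c["pixels"].astype(int)
# lower end of the white page top per ledger column, px (bright -> red)
for y in [84,42,0,-42,-84]:
    w=O+y/1e3*EY;out=[]
    for dy in (-6,-3,0,3,6):
        x=-.06
        while x>-.2:
            q=O+x*EX+(y+dy)/1e3*EY;u,v=proj(c,[*q,.141]);px=p[int(round(v)),int(round(u))]
            if px[0]>1.8*px[1]: break
            x-=.0005
        out.append(x*1e3)
    print(y,"pages/red edge rack x",np.round(np.median(out),1))
where()
print(r.close_job())
E
```

```text
84 pages/red edge rack x -91.0
42 pages/red edge rack x -93.0
0 pages/red edge rack x -93.5
-42 pages/red edge rack x -90.0
-84 pages/red edge rack x -92.5
t 15.5 rack mm [-193.8  194.9  210.4] toolx deg 182.58 tilt [ 0. -0. -1.] F [ 0.3 -0.2  0.2] w 0.001 F rack [ 0.3 -0.3]
the job is handed in; nothing more can be done
None
```

The job is handed in, at 15.5 s of the 64 s allowed. All five ledgers are home and both doors are shut, as far as my checks can tell.

- **Ledgers:** With closed fingertips I pushed ledger4 (slot y=+84) and then ledger1 (slot y=-42) until they stopped. In each case force rose while the position held, reaching about 20 N and 11 N. The last top view puts the page-to-spine edges of all five within 3.5 mm of each other, and the two I pushed are the deepest. The image resolves about 1–2 mm.
- **Doors:** Only then did I swing the right door shut, then the left, by their outer faces. Each held on its stop at 15–16 N. The final top view shows them flush in one line.
- **Everything else:** In the top and scene views the bystanders and the blue look-alike look unmoved. That is by eye only. In the last top view the arm hid the stamp and most of the flat grey ledger, but both show in the scene view. The gripper ended clear, touching nothing.

No check failed. One small disagreement: the two ledgers' stopping points differ by 1.2 mm, which I put down to error in my estimate of the rack's angle.

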